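# Put the loose drivetrain parts back into their stock bins

## Task

Put the four loose stock parts on the bench (large gear, small gear, U-channel bracket, pillow-block bearing) back into stock: each goes into the one blue bin that already holds its own kind. Set each part down, without dropping it, on the floor of the empty front half of its bin, the same way up as the parts already there and, for the bracket and the bearing, lined up with them. Leave the tape roll and the screwdriver where they lie.

Things in the scene. Friction and masses are not known exactly. Their poses are not given: they have to be found in the camera images.
- large_gear_center (a point): Loose large steel spur gear lying flat, hub up (sizes in mm): 60 outside diameter, toothed face 16 thick, with a 28 diameter hub 6 higher (22 overall), ring of six dark holes; 0.14 kg. This point: on its axis, half-way up (11 above its underside). z up along its axis.
- small_gear_center (a point): Loose small steel spur gear (pinion) lying flat, hub up (sizes in mm): 38 outside diameter, toothed face 16 thick, with a 22 diameter hub 6 higher (22 overall); 0.07 kg. This point: on its axis, half-way up (11 above its underside). z up along its axis.
- channel_center (a point): Loose U-shaped aluminium channel bracket lying web down, open side up (sizes in mm): 50 long (x), 42 wide over its two flanges (y), 32 high, 3 mm sheet, stiff; 0.09 kg; the same either way round. This point: middle of its envelope, 16 above its underside. x along the channel, z up.
- pillow_block_center (a point): Loose grey cast pillow-block bearing standing on its base (sizes in mm): base 78 long (x) x 22 thick (y) x 9 high, round housing of 42 diameter in the middle, 47 overall height, flat faces 22 apart all the way up, bore along y; 0.28 kg; the same either way round. This point: centre, 23.5 above its underside (the housing's middle is 2.5 higher). z up.
- bin_large_gear: Fixed open blue stock bin (sizes in mm), 190 long (its x) x 140 wide (its y), 4 mm walls, floor 3 mm thick; rear wall (+x end) and rear sides 45 high, sides sloping down over the first 75 mm to a 30 high front lip at its -x end (towards the robot, with a blank white card). Origin: centre of its underside, z up. Holds two fixed large gears side by side in its rear, hub up, at x +25 to +85.
- bin_small_gear: Fixed open blue stock bin (sizes in mm), 190 long (its x) x 140 wide (its y), 4 mm walls, floor 3 mm thick; rear wall (+x end) and rear sides 45 high, sides sloping down over the first 75 mm to a 30 high front lip at its -x end (towards the robot, with a blank white card). Origin: centre of its underside, z up. Holds three fixed small gears in a row across its rear, hub up, at x +45 to +85.
- bin_channel: Fixed open blue stock bin (sizes in mm), 190 long (its x) x 140 wide (its y), 4 mm walls, floor 3 mm thick; rear wall (+x end) and rear sides 45 high, sides sloping down over the first 75 mm to a 30 high front lip at its -x end (towards the robot, with a blank white card). Origin: centre of its underside, z up. Holds two fixed channel brackets side by side in its rear, flanges up, their length along the bin's x, at x +37 to +87.
- bin_pillow_block: Fixed open blue stock bin (sizes in mm), 190 long (its x) x 140 wide (its y), 4 mm walls, floor 3 mm thick; rear wall (+x end) and rear sides 45 high, sides sloping down over the first 75 mm to a 30 high front lip at its -x end (towards the robot, with a blank white card). Origin: centre of its underside, z up. Holds two fixed pillow blocks standing in its rear, length along the bin's y, at x +31 to +87.
- tape_roll_center (a point): Loose roll of black tape lying flat, not a stock part: ring of 62 mm outside and 38 mm inside diameter, 19 mm high. This point: its centre, half-way up.
- screwdriver_grip (a point): Loose screwdriver with a yellow handle, about 200 mm long, not a stock part, lying right of the bins, roughly lengthwise to them; less than 35 mm high. This point: middle of its handle; the blade points along its +x.
Mind the look-alikes: they are no part of the job. What is shaped like the part that bears channel_center but orange is not meant.

How it is judged:
By the outcome, as a careful person would: the job done as asked, in the order asked, and still so for the second after the job is handed in, with the robot touching nothing.
It also fails if it takes over 99 s, if anything falls off the work surface, if the arm or the gripper's body presses on something with over 40 N, if the wrist force passes 120 N, or if a joint passes its speed limit or range.

## Robot

A 6-joint arm with a two-finger parallel gripper is mounted at the origin on the work surface. World frame = base frame: x ahead of the robot, y to its left, z up, the work surface at z = 0. Lengths are in m, angles in rad, forces in N, time in s.
With the tool pointing down it reaches from about 0.25 to 0.725 m from the base axis. Payload 4 kg.
Tool frame: the origin (TCP) lies midway between the tips of the shut fingers; the grasp point (between the pads) lies 19 mm behind it; x points along the fingers, y is the direction in which the jaws open and shut, and the axes are right-handed (so a half turn about x gives the same grasp; the last joint's range is limited). The gripper opens to 85 mm and grips with 20 to 120 N. Pads are 22 mm wide; open, the fingers measure 114 mm over their backs; the gripper's body (76 mm by 85 mm) begins 54 mm behind the grasp point. The pads swing forward as they close: fully open they stand 13 mm farther back than shut.
Start: joints at [-1.28, 0.241, 0.005, 1.335, 0, 1.571], TCP at [0.143, -0.479, 0.231] pointing down, gripper open.
Joint ranges: [-2.72, 2.72], [-1.05, 1.87], [-1.09, 1.28], [-1.99, 2.15], [-1.42, 1.44], [-3.14, 3.14]. Speed limits (rad/s): [2.79, 2.79, 3.14, 3.14, 3.14, 3.14].

## Interface

Orientations are given as a unit quaternion [x, y, z, w].
In Python, from workcell import * gives the robot as it stands.
- The arm moves only by the tool play_rows, never from a script. Its argument "plan" is a list of rows, each a list of 7 numbers: the shift along the tool's x, y, z in mm, then the turn, a rotation vector about the tool's x, y, z in rad, then the closure, from -1 (fully open) to 1 (shut). In form: [[x, y, z, rx, ry, rz, grip], ...]. A call has 1 to 20 rows; each row shifts and turns the commanded pose from where the row before left it, along the tool's axes as they then stand; what a row does not reach is not made up. A row lasts 1/12 s, in which the tool goes at most 41.7 mm and 7.16 degrees, less where a joint would pass 70% of its speed; a pose out of reach is approached as far as the arm can. A call with a gripper value outside its range is refused whole. The fingers move at their own pace and stop on an object; the grip force is fixed at half the most. Time passes only in rows, so rows that do not move let the fingers close. It gives the time, the measured TCP pose, the force and the opening at its end, in the units of the state.
- get_obs(): the state, without advancing time (a new reading comes with each control period).
- camera(name): name is "side" or "top"; returns a dict with "frame" (480x640x3 uint8, red, green, blue), "depth" (480x640 float32, m along the optical axis (not along the pixel's ray), 0 where there is no reading), "fx", "fy", "cx", "cy" (pixels), "camera_from_world" (4x4, takes a point from world to camera coordinates). Camera axes: x right, y up, looking along -z (the intrinsics and any distortion apply to the point x, -y, -z); pixel columns grow to the right and rows downward; lengths in m; the calibration is good to about 2 mm. A picture is of the moment at which its call begins.
- job_done(): hands the job in, once; it reports no verdict.
Trained networks look in a picture, given as the dict that the camera call returned (one of the last four; its "shot" number tells which), for a name from the list of things; names that differ only in an ending like _2 or _b are one class to them, and where a whole thing is asked for, a point or a joint stands for the part that bears it (a point fixed in the world has none). Each returns a list of dicts, best first, with "confidence" (0 to 1); they miss things now and then, are a little off and sometimes report something else, mostly with a low value. They report only what shows in the picture. A call takes as long as a camera call. They do not tell look-alikes from the thing itself.
- search_frame(thing, picture): "centre" ([x, y, z] in m, in world coordinates, good to about 4 mm: the middle of the surface that is visible of it).
- pinpoint(thing, picture): "centre" ([x, y, z] in m, in world coordinates, good to about 4 mm: a listed point, or the origin of a listed thing).
The state is a dict: "clock": time; "joint_pos": joint angles; "joint_vel": joint speeds; "tau": joint torques, N m; "eef_pos": TCP position; "tool_rot": TCP orientation; "ft_force": force on the tool from outside, world axes, zero at the start; "ft_torque": the same for the moment, N m; "grip_width": finger opening in m.
Only numpy, scipy, OpenCV 4.12 (cv2) and the standard library are available. Lean on these libraries where they do the work, as an engineer would, in place of code of your own. Each camera call takes 0.05 s, during which the arm holds its last target. There are 200 camera calls.

## Working session

There is one attempt and no reset: what is moved stays moved. The work goes in short steps, Python scripts to look and compute and a tool call to move; the robot and the scene stay as the last step left them, time stands still between calls to the robot, and variables do not carry over. Pictures are saved under pics/ and viewed, about 12 in all and at most 16, crops included, and the job is handed in when it is done.

Besides the shell and the picture viewer there is one more tool, called after "Request:" as a command line: name --pt "numbers of a row" for each row, then --argument value for the rest. play_rows: Moves the arm, as the interface text tells. Its arguments: {"type":"object","properties":{"plan":{"type":"array","items":{"type":"array","items":{"type":"number"}}}},"required":["plan"]}

```bash
mkdir -p pics
cat > h.py <<'E'
from workcell import *
import numpy as np, cv2
def save(c,n,box=None,s=1):
    f=c["frame"]
    if box: f=f[box[1]:box[3],box[0]:box[2]]
    f=cv2.resize(f,None,fx=s,fy=s,interpolation=cv2.INTER_CUBIC)
    cv2.imwrite("pics/"+n+".png",f[:,:,::-1])
def cloud(c):
    d=c["depth"];v,u=np.mgrid[0:480,0:640]
    X=(u-c["cx"])/c["fx"]*d;Y=-(v-c["cy"])/c["fy"]*d
    P=np.stack([X,Y,-d,np.ones_like(d)],-1)@np.linalg.inv(c["camera_from_world"]).T
    P=P[...,:3];P[d==0]=np.nan;return P
def pix(c,p):
    q=c["camera_from_world"]@np.append(p,1);return (c["cx"]+c["fx"]*q[0]/-q[2], c["cy"]-c["fy"]*q[1]/-q[2])
E
python3 - <<'E'
from h import *
o=get_obs();print({k:np.round(v,3).tolist() for k,v in o.items()})
for n in("top","side"):
    c=camera(n);save(c,n+"0");print(n,c["fx"],c["fy"],c["cx"],c["cy"],[k for k in c])
    print(np.round(c["camera_from_world"],3).tolist())
    for t in["large_gear_center","small_gear_center","channel_center","pillow_block_center","bin_large_gear","bin_small_gear","bin_channel","bin_pillow_block","tape_roll_center","screwdriver_grip"]:
        for r in pinpoint(t,c)[:3]: print(t,np.round(r["centre"],3),round(r["confidence"],2),np.round(pix(c,r["centre"])))
E
```

```text
{'clock': 0.0, 'joint_pos': [-1.28, 0.241, 0.004, 1.335, 0.0, 1.571], 'joint_vel': [-0.003, 0.001, 0.0, 0.002, -0.001, -0.002], 'tau': [0.001, -37.232, 25.241, 0.017, -0.0, -0.0], 'eef_pos': [0.143, -0.478, 0.23], 'tool_rot': [-0.7, -0.103, 0.7, -0.102], 'ft_force': [0.86, -0.4, 0.282], 'ft_torque': [0.042, 0.022, -0.022], 'grip_width': 0.086}
top 590.4939551294937 590.4939551294937 317.6529135687075 234.22770825406621 ['frame', 'depth', 'fx', 'fy', 'cx', 'cy', 'camera_from_world', 'shot']
[[-0.017, -1.0, -0.009, -0.053], [0.99, -0.018, 0.142, -0.498], [-0.142, -0.007, 0.99, -1.172], [0.0, 0.0, 0.0, 1.0]]
large_gear_center [0.374 0.251 0.012] 0.75 [167. 298.]
small_gear_center [0.429 0.154 0.011] 0.48 [214. 270.]
channel_center [ 0.302 -0.192  0.016] 0.86 [384. 330.]
channel_center [ 0.445 -0.369  0.014] 0.67 [467. 258.]
channel_center [ 0.376 -0.283  0.015] 0.66 [426. 292.]
pillow_block_center [ 0.449 -0.134  0.026] 0.82 [353. 257.]
bin_large_gear [ 0.625 -0.313  0.004] 0.85 [435. 175.]
bin_small_gear [ 0.659  0.092 -0.002] 0.79 [245. 163.]
bin_channel [ 0.656 -0.102 -0.   ] 0.85 [3
[... 463 characters left out ...]
 0.683, -1.051], [0.0, 0.0, 0.0, 1.0]]
large_gear_center [0.374 0.255 0.013] 0.65 [339. 393.]
small_gear_center [0.429 0.151 0.011] 0.89 [325. 337.]
channel_center [ 0.45  -0.372  0.014] 0.95 [379. 169.]
channel_center [ 0.349 -0.369  0.014] 0.86 [420. 176.]
channel_center [ 0.378 -0.273  0.018] 0.84 [400. 197.]
pillow_block_center [ 0.451 -0.133  0.022] 0.62 [354. 229.]
bin_large_gear [ 0.63  -0.314  0.001] 0.55 [302. 175.]
bin_small_gear [0.655 0.091 0.004] 0.97 [224. 290.]
bin_channel [ 0.66  -0.106 -0.002] 0.98 [259. 228.]
bin_pillow_block [0.63  0.311 0.002] 0.81 [184. 387.]
tape_roll_center [ 0.459 -0.008  0.011] 0.75 [334. 273.]
screwdriver_grip [ 0.539 -0.457  0.013] 0.92 [353. 144.]
```

View pics/top0.png

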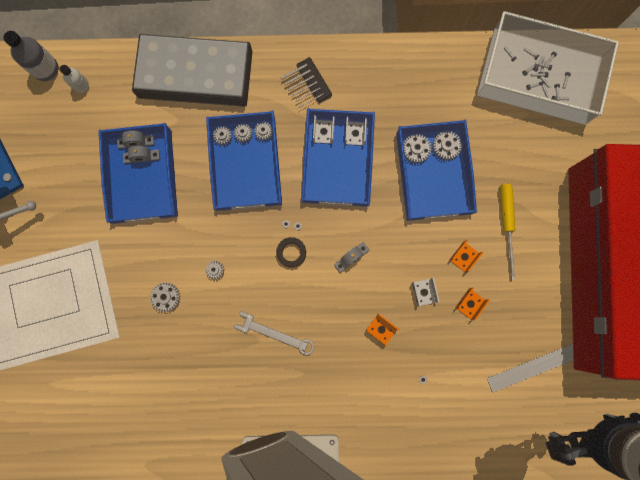

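View pics/side0.png

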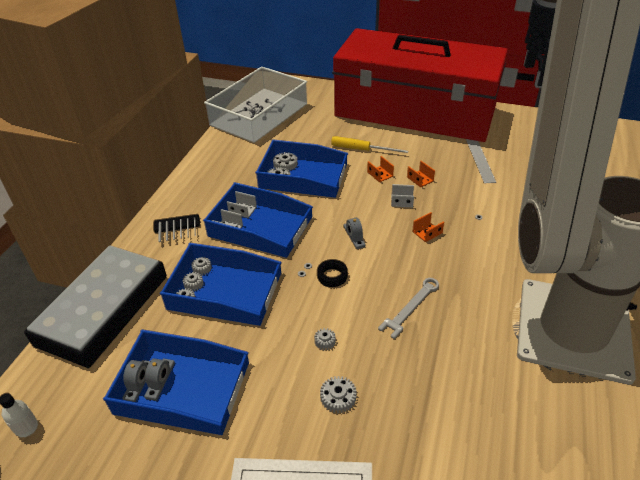

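The top view shows four U-channels: three orange at (381,330), (466,257) and (471,304), and one bare grey one at (425,292). The grey one fits. The large gear is at (165,297), the small gear at (214,270), the pillow block at (352,257) and the tape at (291,252). The bins, left to right, hold pillow blocks, small gears, channels and large gears.

```bash
cat > m.py <<'E'
from h import *
def rect(P):
    (c,s,a)=cv2.minAreaRect((P[:,:2]*1000).astype(np.float32))
    if s[0]<s[1]: s=s[::-1];a+=90
    return np.round(c,1),np.round(s,1),round((a+90)%180-90,1)
def main():
    c=camera("top");d=camera("side")
    save(c,"crop_parts",(320,230,500,350),4)
    bins=dict(pb=(.63,.313),sg=(.657,.092),ch=(.658,-.104),lg=(.628,-.314))
    parts=dict(lg=(.374,.253,.04),sg=(.429,.153,.03),ch=(.377,-.28,.042),pb=(.449,-.134,.048))
    for cn,k in(("top",c),("side",d)):
        P=cloud(k);h=cv2.cvtColor(k["frame"],cv2.COLOR_RGB2HSV)
        blue=(h[...,0]>105)&(h[...,0]<130)&(h[...,1]>140)
        print(cn,"table z",np.round(np.nanmedian(P[(abs(P[...,0]-.4)<.05)&(abs(P[...,1]-.05)<.03)],0),4))
        for n,b in bins.items():
            m=blue&(abs(P[...,0]-b[0])<.14)&(abs(P[...,1]-b[1])<.105)
            m=cv2.morphologyEx(m.astype(np.uint8),cv2.MORPH_OPEN,np.ones((2,2)))>0
            print("bin",n,m.sum(),rect(P[m]), "floor z",round(float(np.median(P[m][:,2])),4))
        for n,b in parts.items():
            r=np.hypot(P[...,0]-b[0],P[...,1]-b[1])
            for z0 in(.006,.012,.018):
                m=(r<b[2])&(P[...,2]>z0)&(P[...,2]<.06)
                if m.sum()>8: print("part",n,z0,m.sum(),rect(P[m]),"zmax",np.round(np.percentile(P[m][:,2],97),4))
if __name__=="__main__": main()
E
python3 m.py
```

```text
top table z [0.3993 0.0493 0.0006]
bin pb 4078 (array([639.3, 311.9]), array([209.3, 137.2]), 5.9) floor z nan
bin sg 4182 (array([660.5,  88.2]), array([200.9, 136.9]), 4.5) floor z nan
bin ch 4023 (array([ 658.3, -111. ]), array([193.5, 137. ]), -6.1) floor z nan
bin lg 3450 (array([ 627. , -318.2]), array([192., 153.]), 4.5) floor z nan
part lg 0.006 644 (array([372.3, 256. ]), array([64.9, 60.2]), -5.4) zmax 0.0253
part lg 0.012 591 (array([375.5, 256. ]), array([60.2, 57.3]), 88.9) zmax 0.0254
part lg 0.018 253 (array([374.9, 253.2]), array([55.6, 54. ]), 34.4) zmax 0.0261
part sg 0.006 250 (array([428.7, 153.4]), array([50.8, 39. ]), -56.6) zmax 0.0264
part sg 0.012 218 (array([429.4, 153.9]), array([36.4, 36.2]), -20.2) zmax 0.0268
part sg 0.018 111 (array([426. , 154.9]), array([29.6, 29.4]), 68.6) zmax 0.0274
part ch 0.006 246 (array([ 378.9, -275. ]), array([70.5, 62.2]), 47.6) zmax 0.0361
part ch 0.012 164 (array([ 376.1, -279. ]), array([49.7, 44.1]), 10.8) zmax 0.0362
part ch 0.018 140 (array([ 376.1, -279. ]), array([49.7, 44.1]), 10.8) zmax 0.0362
part pb 0.006 420 (ar
[... 859 characters left out ...]
ay([37.6, 36.1]), -73.5) zmax 0.0248
part sg 0.012 282 (array([429.7, 153.7]), array([37.5, 36.1]), -72.8) zmax 0.0249
part sg 0.018 144 (array([430.4, 154.5]), array([34.6, 34. ]), -73.6) zmax 0.0253
part ch 0.006 443 (array([ 375.4, -279.3]), array([49.9, 49.4]), 11.0) zmax 0.0344
part ch 0.012 359 (array([ 375.1, -279.2]), array([49.8, 48.9]), 10.0) zmax 0.0345
part ch 0.018 264 (array([ 375.1, -279.3]), array([49.8, 48.8]), 10.0) zmax 0.0347
part pb 0.006 403 (array([ 452.6, -129.2]), array([78.1, 31.1]), -54.3) zmax 0.049
part pb 0.012 307 (array([ 450.5, -129.9]), array([66.3, 24.5]), -50.1) zmax 0.0492
part pb 0.018 266 (array([ 450.7, -130.2]), array([45.1, 24.5]), -50.1) zmax 0.0492
```

View pics/crop_parts.png

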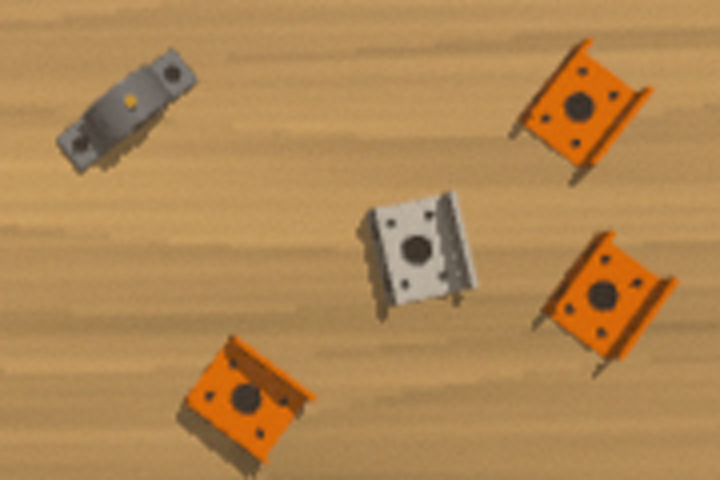

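The crop confirms it: the grey aluminium channel is at crop (420,250), the other three are orange, and the pillow block is at crop (128,110). Next I fit the bin and part silhouettes for position and yaw.

```bash
cat > fit.py <<'E'
from h import *
from scipy.optimize import minimize
c=camera("top");d=camera("side")
def place(M,p):
    co,s=np.cos(p[2]),np.sin(p[2]);return np.c_[p[0]+co*M[:,0]-s*M[:,1],p[1]+s*M[:,0]+co*M[:,1],M[:,2]]
def hullmask(k,W):
    q=np.c_[W,np.ones(len(W))]@k["camera_from_world"].T
    uv=np.c_[k["cx"]+k["fx"]*q[:,0]/-q[:,2],k["cy"]-k["fy"]*q[:,1]/-q[:,2]]
    m=np.zeros((480,640),np.uint8);cv2.fillConvexPoly(m,cv2.convexHull((uv*16).astype(np.int32)),255,cv2.LINE_AA,4);return m/255.
B=np.array([(x,y,z) for y in(-.07,.07) for x,z in((-.095,0),(.095,0),(-.095,.03),(-.02,.045),(.095,.045))])
PB=np.array([(x,y,z) for y in(-.011,.011) for x,z in[(-.039,0),(.039,0),(-.039,.009),(.039,.009)]+[(.021*np.cos(a),.026+.021*np.sin(a)) for a in np.linspace(0,3.14,9)]])
def fit(M,p0,ks,masks):
    def cost(p):
        p=np.array([p[0]/1e3,p[1]/1e3,p[2]/100]);return sum(abs(hullmask(k,place(M,p))-m).sum()/m.sum() for k,m in zip(ks,masks))
    x0=np.array([p0[0]*1e3,p0[1]*1e3,p0[2]*100])
    r=minimize(cost,x0,method="Nelder-Mead",options=dict(initial_simplex=x0+np.array([[0,0,0],[8,0,0],[0,8,0],[0,0,8]]),xatol=.1,fatol=1e-4))
    return np.round(r.x[:2],1),round(np.degrees(r.x[2]/100),1),round(r.fun,3)
def biggest(m):
    n,l,st,_=cv2.connectedComponentsWithStats(m.astype(np.uint8));i=1+st[1:,4].argmax()
    pts=cv2.findNonZero((l==i).astype(np.uint8));o=np.zeros((480,640),np.uint8);cv2.fillConvexPoly(o,cv2.convexHull(pts),1);return o.astype(float)
for n,p in dict(pb=(.63,.313,.1),sg=(.657,.09,.05),ch=(.658,-.106,-.05),lg=(.628,-.314,.1)).items():
    ms=[]
    for k in(c,d):
        h=cv2.cvtColor(k["frame"],cv2.COLOR_RGB2HSV);m=(h[...,0]>105)&(h[...,0]<130)&(h[...,1]>110)
        roi=cv2.dilate((hullmask(k,place(B,p))>0).astype(np.uint8),np.ones((17,17)))>0
        ms.append(biggest(m&roi))
    print("bin",n,fit(B,p,[c],ms[:1]),fit(B,p,[d],ms[1:]),fit(B,p,[c,d],ms))
ms=[]
for k in(c,d):
    P=cloud(k);ms.append(biggest((np.hypot(P[...,0]-.45,P[...,1]+.13)<.05)&(P[...,2]>.005)))
p=(.45,-.131,-.92)
h=[cv2.cvtColor(k["frame"],cv2.COLOR_RGB2HSV) for k in(c,d)]
ms=[biggest((hh[...,1]<75)&(hullmask(k,place(PB*1.6,p))>0)) for k,hh in zip((c,d),h)]
print("pillow",fit(PB,p,[c],ms[:1]),fit(PB,p,[d],ms[1:]),fit(PB,p,[c,d],ms))
E
cat > go.py <<'E'
# usage: go.py x y z jaw_yaw_deg  -> turn about tool x, then shift in tool axes (after the turn)
from h import *;import sys
from scipy.spatial.transform import Rotation as R
x,y,z,a=map(float,sys.argv[1:5]);o=get_obs();r=R.from_quat(o["tool_rot"]);Y=r.as_matrix()[:,1]
cur=np.degrees(np.arctan2(Y[1],Y[0]))
print("TCP",np.round(o["eef_pos"],4),"jaw",round(cur,1),"q",np.round(o["joint_pos"],2),"w",round(o["grip_width"],4),"F",np.round(o["ft_force"],1),"t",round(o["clock"],2))
a=np.radians(a)
for a in(a,a+np.pi):
    T=R.from_matrix(np.array([[0,0,-1],[np.cos(a),np.sin(a),0],np.cross([0,0,-1],[np.cos(a),np.sin(a),0])]).T)
    rv=(r.inv()*T).as_rotvec();s=T.inv().apply(np.array([x,y,z])-o["eef_pos"])*1000
    q6=o["joint_pos"][5]+rv[0]+np.arctan2(y,x)-o["joint_pos"][0]
    print("turn",np.round(rv,3),"then shift mm",np.round(s,1),"shift as now",np.round(r.inv().apply(np.array([x,y,z])-o["eef_pos"])*1000,1),"q6~",round(q6,2))
E
python3 fit.py; python3 go.py .375 .255 .12 0
```

```text
bin pb (array([636.8, 313.3]), np.float64(5.1), np.float64(0.036)) (array([634.1, 309.8]), np.float64(5.1), np.float64(0.013)) (array([634.4, 311.2]), np.float64(5.2), np.float64(0.076))
bin sg (array([659. ,  90.1]), np.float64(4.5), np.float64(0.036)) (array([656.8,  86.4]), np.float64(4.1), np.float64(0.015)) (array([657.,  88.]), np.float64(4.2), np.float64(0.076))
bin ch (array([ 663. , -107.3]), np.float64(-4.3), np.float64(0.032)) (array([ 659.8, -113.4]), np.float64(-4.1), np.float64(0.113)) (array([ 660.6, -108.4]), np.float64(-4.3), np.float64(0.182))
bin lg (array([ 630.9, -314.3]), np.float64(3.4), np.float64(0.058)) (array([ 628.2, -306.5]), np.float64(3.9), np.float64(0.165)) (array([ 629.7, -312.7]), np.float64(4.2), np.float64(0.228))
pillow (array([ 451. , -131.2]), np.float64(-50.2), np.float64(0.167)) (array([ 450.4, -134.1]), np.float64(-58.8), np.float64(0.166)) (array([ 450.8, -131.8]), np.float64(-56.1), np.float64(0.392))
TCP [ 0.1434 -0.479   0.2313] jaw -73.3 q [-1.28  0.24  0.01  1.34 -0.    1.57] w 0.085 F [-0.1 -0.1  0.2] t 1.3
turn [-1.28  0.    0.  ] then shift mm [ 111.3  231.6 -734. ] shift as now [ 111.3 -636.8 -432.4] q6~ 2.17
turn [ 1.862  0.    -0.   ] then shift mm [ 111.3 -231.6  734. ] shift as now [ 111.3 -636.8 -432.4] q6~ 5.31
```

Request:
play_rows --pt "0 0 0 -0.1 0 0 -1" --pt "0 0 0 -0.1 0 0 -1" --pt "0 0 0 -0.1 0 0 -1" --pt "0 0 0 -0.1 0 0 -1" --pt "0 0 0 -0.1 0 0 -1" --pt "0 0 0 -0.08 0 0 -1"

```text
clock: 1.8
eef_pos: [0.1433, -0.479, 0.2313]
tool_rot: [-0.64, -0.3, 0.64, -0.3]
ft_force: [1.3, -0.7, 0.2]
grip_width: 0.0856
```

```bash
python3 go.py .375 .255 .12 -40
```

```text
TCP [ 0.1433 -0.479   0.2313] jaw -39.8 q [-1.28  0.24  0.    1.34 -0.    0.99] w 0.0856 F [ 1.3 -0.7  0.2] t 1.8
turn [0.003 0.    0.   ] then shift mm [ 111.3 -294.4 -711.2] shift as now [ 111.3 -292.4 -712. ] q6~ 2.87
turn [-3.139 -0.     0.   ] then shift mm [111.3 294.4 711.2] shift as now [ 111.3 -292.4 -712. ] q6~ -0.28
```

Request:
play_rows --pt "0 -14.6 -35.6 0 0 0 -1" --pt "0 -14.6 -35.6 0 0 0 -1" --pt "0 -14.6 -35.6 0 0 0 -1" --pt "0 -14.6 -35.6 0 0 0 -1" --pt "0 -14.6 -35.6 0 0 0 -1" --pt "0 -14.6 -35.6 0 0 0 -1" --pt "0 -14.6 -35.6 0 0 0 -1" --pt "0 -14.6 -35.6 0 0 0 -1" --pt "0 -14.6 -35.6 0 0 0 -1" --pt "0 -14.6 -35.6 0 0 0 -1" --pt "10 -14.6 -35.6 0 0 0 -1" --pt "10 -14.6 -35.6 0 0 0 -1" --pt "10 -14.6 -35.6 0 0 0 -1" --pt "10 -14.6 -35.6 0 0 0 -1" --pt "10 -14.6 -35.6 0 0 0 -1" --pt "12 -14.6 -35.6 0 0 0 -1" --pt "12 -14.6 -35.6 0 0 0 -1" --pt "12 -14.6 -35.6 0 0 0 -1" --pt "12 -14.6 -35.6 0 0 0 -1" --pt "12 -14.6 -35.6 0 0 0 -1"

```text
clock: 3.47
eef_pos: [0.3789, 0.2559, 0.1208]
tool_rot: [0.641, 0.298, -0.641, 0.299]
ft_force: [0.8, -0.2, 0.2]
grip_width: 0.0853
```

```bash
python3 go.py .375 .255 .002 -40
```

```text
TCP [0.3789 0.2559 0.1208] jaw -40.1 q [ 0.59  0.24 -0.3   1.03 -0.    2.86] w 0.0853 F [ 0.8 -0.2  0.2] t 3.47
turn [-0.001 -0.    -0.   ] then shift mm [118.8  -2.4   3.2] shift as now [118.8  -2.5   3.2] q6~ 2.87
turn [ 3.141e+00 -1.000e-03  1.000e-03] then shift mm [118.8   2.4  -3.2] shift as now [118.8  -2.5   3.2] q6~ 6.01
```

Request:
play_rows --pt "30 -2.4 3.2 0 0 0 -1" --pt "30 0 0 0 0 0 -1" --pt "25 0 0 0 0 0 -1" --pt "15 0 0 0 0 0 -1" --pt "10 0 0 0 0 0 -1" --pt "6 0 0 0 0 0 -1" --pt "3 0 0 0 0 0 -1" --pt "0 0 0 0 0 0 -0.6" --pt "0 0 0 0 0 0 -0.4" --pt "0 0 0 0 0 0 0" --pt "0 0 0 0 0 0 0.4" --pt "0 0 0 0 0 0 0.4" --pt "0 0 0 0 0 0 0.4" --pt "0 0 0 0 0 0 0.4"

```text
clock: 4.63
eef_pos: [0.3755, 0.2533, 0.0038]
tool_rot: [0.642, 0.298, -0.64, 0.298]
ft_force: [-1.8, 0.3, 4.5]
grip_width: 0.0561
```

```bash
python3 go.py .375 .255 .12 -86; python3 go.py .59 -.316 .14 -86
```

```text
TCP [0.3755 0.2533 0.0038] jaw -40.1 q [ 0.59  0.39 -0.46  0.72  0.    2.86] w 0.0561 F [-1.8  0.3  4.5] t 4.63
turn [ 0.801 -0.002  0.001] then shift mm [-116.2   -1.7    0.4] shift as now [-116.2   -1.4   -1.2] q6~ 3.67
turn [-2.341e+00 -1.000e-03 -3.000e-03] then shift mm [-116.2    1.7   -0.4] shift as now [-116.2   -1.4   -1.2] q6~ 0.53
TCP [0.3755 0.2533 0.0038] jaw -40.1 q [ 0.59  0.39 -0.46  0.72  0.    2.86] w 0.0561 F [-1.8  0.3  4.5] t 4.63
turn [ 0.801 -0.002  0.001] then shift mm [-136.2  582.9 -174.2] shift as now [-136.7  530.9  296.9] q6~ 2.58
turn [-2.341e+00 -1.000e-03 -3.000e-03] then shift mm [-136.2 -582.9  174.2] shift as now [-136.7  530.9  296.9] q6~ -0.56
```

Request:
play_rows --pt "-15 0 0 0 0 0 0.4" --pt "-35 0 0 0 0 0 0.4" --pt "-40 5 3 0 0 0 0.4" --pt "-30 20 11 0 0 0 0.4" --pt "-15 32 18 0 0 0 0.4" --pt "0 34 19 0 0 0 0.4" --pt "0 34 19 0 0 0 0.4" --pt "0 34 19 0 0 0 0.4" --pt "0 34 19 0 0 0 0.4" --pt "0 34 19 0 0 0 0.4" --pt "0 34 19 0 0 0 0.4" --pt "0 34 19 0 0 0 0.4" --pt "0 34 19 0 0 0 0.4" --pt "0 34 19 0 0 0 0.4" --pt "0 34 19 0 0 0 0.4" --pt "0 34 19 0 0 0 0.4" --pt "0 34 19 0 0 0 0.4" --pt "0 34 19 0 0 0 0.4" --pt "0 32 18 0 0 0 0.4" --pt "0 0 0 0 0 0 0.4"

```text
clock: 6.3
eef_pos: [0.5907, -0.3236, 0.136]
tool_rot: [-0.642, -0.295, 0.642, -0.298]
ft_force: [0.4, 0.2, -1.9]
grip_width: 0.0561
```

Request:
play_rows --pt "0 0 0 0.1 0 0 0.4" --pt "0 0 0 0.1 0 0 0.4" --pt "0 0 0 0.1 0 0 0.4" --pt "0 0 0 0.1 0 0 0.4" --pt "0 0 0 0.1 0 0 0.4" --pt "0 0 0 0.1 0 0 0.4" --pt "0 0 0 0.1 0 0 0.4" --pt "0 0 0 0.1 0 0 0.4" --pt "0 0 0 0 0 0 0.4"

```text
clock: 7.05
eef_pos: [0.5894, -0.3162, 0.1376]
tool_rot: [-0.707, -0.024, 0.707, -0.024]
ft_force: [0.7, -0.1, -0.7]
grip_width: 0.0559
```

```bash
python3 go.py .59 -.316 .0075 -86; python3 -c "
from h import *
c=camera('top');save(c,'a1',(330,90,530,240),4)"
```

```text
TCP [ 0.5894 -0.3162  0.1376] jaw -86.0 q [-0.49  0.63  0.36  1.3  -0.    2.58] w 0.0559 F [ 0.7 -0.1 -0.7] t 7.05
turn [-0.001  0.     0.   ] then shift mm [130.1  -0.2  -0.6] shift as now [130.1  -0.2  -0.6] q6~ 2.58
turn [ 3.141  0.    -0.   ] then shift mm [130.1   0.2   0.6] shift as now [130.1  -0.2  -0.6] q6~ 5.72
```

View pics/a1.png

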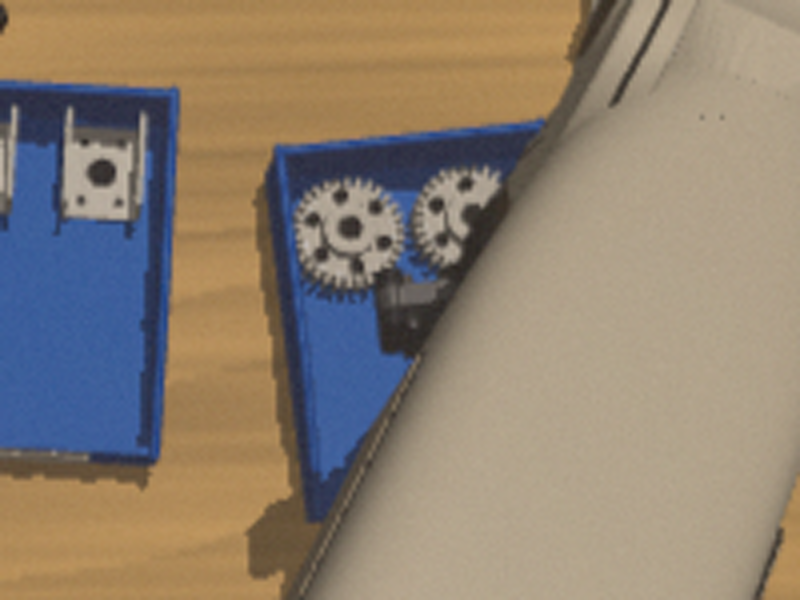

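The arm hides the gear, but the finger is over the empty front half, at (400,310) in the crop. I'll lower it most of the way and then creep down.

Request:
play_rows --pt "30 0 0 0 0 0 0.4" --pt "30 0 0 0 0 0 0.4" --pt "30 0 0 0 0 0 0.4" --pt "20 0 0 0 0 0 0.4" --pt "10 0 0 0 0 0 0.4" --pt "5 0 0 0 0 0 0.4" --pt "1 0 0 0 0 0 0.4" --pt "1 0 0 0 0 0 0.4" --pt "1 0 0 0 0 0 0.4" --pt "0 0 0 0 0 0 0.4" --pt "0 0 0 0 0 0 0.4"

```text
clock: 8.02
eef_pos: [0.5904, -0.3169, 0.0107]
tool_rot: [0.707, 0.025, -0.706, 0.026]
ft_force: [-0.1, 0.4, -2.0]
grip_width: 0.0563
```

Request:
play_rows --pt "1 0 0 0 0 0 0.4" --pt "1 0 0 0 0 0 0.4" --pt "1 0 0 0 0 0 0.4" --pt "0 0 0 0 0 0 0.4"

```text
clock: 8.35
eef_pos: [0.5898, -0.3166, 0.007]
tool_rot: [0.707, 0.025, -0.706, 0.025]
ft_force: [-0.4, 0.4, 2.4]
grip_width: 0.0563
```

Contact at TCP 7 mm, as expected. Release and lift.

Request:
play_rows --pt "0 0 0 0 0 0 0.2" --pt "0 0 0 0 0 0 0" --pt "0 0 0 0 0 0 -0.3" --pt "0 0 0 0 0 0 -0.5" --pt "0 0 0 0 0 0 -0.65" --pt "0 0 0 0 0 0 -0.65" --pt "-5 0 0 0 0 0 -0.65" --pt "-20 0 0 0 0 0 -0.65" --pt "-35 0 0 0 0 0 -0.65" --pt "-40 0 0 0 0 0 -0.65" --pt "-30 0 0 0 0 0 -0.65" --pt "0 0 0 0 0 0 -0.65"

```text
clock: 9.35
eef_pos: [0.5938, -0.3187, 0.1456]
tool_rot: [0.711, 0.022, -0.702, 0.028]
ft_force: [0.5, -0.6, 1.6]
grip_width: 0.0705
```

```bash
python3 go.py .4297 .1537 .12 -75
```

```text
TCP [ 0.5938 -0.3187  0.1456] jaw -85.9 q [-0.49  0.62  0.37  1.3  -0.    2.58] w 0.0705 F [ 0.5 -0.6  1.6] t 9.35
turn [-0.191 -0.012 -0.009] then shift mm [  25.6 -498.8   36.2] shift as now [  20.1 -483.   130.5] q6~ 3.22
turn [ 2.95  -0.014  0.017] then shift mm [ 25.6 498.8 -36.2] shift as now [  20.1 -483.   130.5] q6~ 6.36
```

Request:
play_rows --pt "0 0 0 -0.09 0 0 -0.65" --pt "0 0 0 -0.09 0 0 -0.65" --pt "0 0 0 -0.09 0 0 -0.65" --pt "0 0 0 -0.09 0 0 -0.65" --pt "0 0 0 -0.09 0 0 -0.65" --pt "0 -37.8 -7.2 0 0 0 -0.65" --pt "0 -37.8 -7.2 0 0 0 -0.65" --pt "0 -37.8 -7.2 0 0 0 -0.65" --pt "0 -37.8 -7.2 0 0 0 -0.65" --pt "0 -37.8 -7.2 0 0 0 -0.65" --pt "0 -37.8 -7.2 0 0 0 -0.65" --pt "0 -37.8 -7.2 0 0 0 -0.65" --pt "0 -37.8 -7.2 0 0 0 -0.65" --pt "0 -37.8 -7.2 0 0 0 -0.65" --pt "5 -37.8 -7.2 0 0 0 -0.65" --pt "5 -37.8 -7.2 0 0 0 -0.65" --pt "5 -37.8 -7.2 0 0 0 -0.65" --pt "5 -37.8 -7.2 0 0 0 -0.65" --pt "0 0 0 0 0 0 -0.65" --pt "0 0 0 0 0 0 -0.65"

```text
clock: 11.02
eef_pos: [0.4254, 0.1581, 0.1162]
tool_rot: [-0.683, -0.184, 0.683, -0.184]
ft_force: [0.4, -0.2, -0.7]
grip_width: 0.0705
```

```bash
python3 go.py .4297 .1537 .003 -60; python3 -c "
from h import *
c=camera('top');save(c,'a2',(390,90,490,230),4);print([(np.round(r['centre'],3),r['confidence']) for r in pinpoint('large_gear_center',c)])"
```

```text
TCP [0.4254 0.1581 0.1162] jaw -59.9 q [ 0.36  0.24 -0.31  1.02 -0.    2.97] w 0.0705 F [ 0.4 -0.2 -0.7] t 11.02
turn [ 0.002  0.    -0.   ] then shift mm [113.2   6.   -1.5] shift as now [113.2   5.9  -1.5] q6~ 2.96
turn [-3.139  0.     0.   ] then shift mm [113.2  -6.    1.5] shift as now [113.2   5.9  -1.5] q6~ -0.18
[(array([ 0.59 , -0.321,  0.018]), 0.86)]
```

View pics/a2.png

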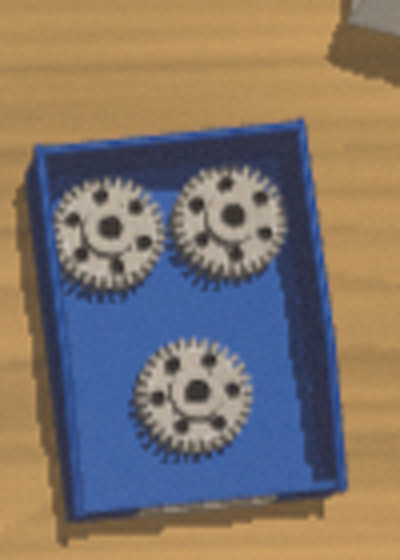

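The large gear lies flat, hub up, in the empty front half of its bin, at (195,395) in the crop. Next is the small gear.

Request:
play_rows --pt "25 6 -1.5 0 0 0 -0.65" --pt "30 0 0 0 0 0 -0.65" --pt "25 0 0 0 0 0 -0.65" --pt "15 0 0 0 0 0 -0.65" --pt "10 0 0 0 0 0 -0.65" --pt "5 0 0 0 0 0 -0.65" --pt "3 0 0 0 0 0 -0.65" --pt "0 0 0 0 0 0 -0.3" --pt "0 0 0 0 0 0 0" --pt "0 0 0 0 0 0 0.3" --pt "0 0 0 0 0 0 0.6" --pt "0 0 0 0 0 0 0.6" --pt "0 0 0 0 0 0 0.6" --pt "0 0 0 0 0 0 0.6" --pt "0 0 0 0 0 0 0.6"

```text
clock: 12.37
eef_pos: [0.4316, 0.152, 0.0046]
tool_rot: [0.684, 0.182, -0.682, 0.182]
ft_force: [0.1, -1.7, 6.5]
grip_width: 0.0343
```

```bash
python3 go.py .6136 .0846 .13 -60
```

```text
TCP [0.4316 0.152  0.0046] jaw -60.2 q [ 0.34  0.39 -0.45  0.73 -0.    2.96] w 0.0343 F [ 0.1 -1.7  6.5] t 12.37
turn [-0.003 -0.002 -0.001] then shift mm [-125.4  149.4 -124. ] shift as now [-125.   149.2 -124.7] q6~ 2.76
turn [ 3.139e+00 -2.000e-03  3.000e-03] then shift mm [-125.4 -149.4  124. ] shift as now [-125.   149.2 -124.7] q6~ 5.9
```

Request:
play_rows --pt "-15 0 0 0 0 0 0.6" --pt "-30 0 0 0 0 0 0.6" --pt "-40 0 0 0 0 0 0.6" --pt "-40 5 -4 0 0 0 0.6" --pt "0 25 -21 0 0 0 0.6" --pt "0 25 -21 0 0 0 0.6" --pt "0 25 -21 0 0 0 0.6" --pt "0 25 -21 0 0 0 0.6" --pt "0 25 -21 0 0 0 0.6" --pt "0 19 -15.5 0 0 0 0.6" --pt "0 0 0 0 0 0 0.6" --pt "0 0 0 0 0 0 0.6"

```text
clock: 13.37
eef_pos: [0.6133, 0.084, 0.1277]
tool_rot: [-0.683, -0.182, 0.684, -0.182]
ft_force: [0.0, 0.3, -0.8]
grip_width: 0.0345
```

```bash
python3 go.py .6136 .0846 .0075 -60
```

```text
TCP [0.6133 0.084  0.1277] jaw -60.2 q [0.14 0.53 0.17 1.2  0.   2.76] w 0.0345 F [ 0.   0.3 -0.8] t 13.37
turn [-0.004  0.     0.   ] then shift mm [120.2  -0.4  -0.5] shift as now [120.2  -0.3  -0.5] q6~ 2.76
turn [ 3.137e+00  1.000e-03 -1.000e-03] then shift mm [120.2   0.4   0.5] shift as now [120.2  -0.3  -0.5] q6~ 5.9
```

Request:
play_rows --pt "30 0 0 0 0 0 0.6" --pt "30 0 0 0 0 0 0.6" --pt "30 0 0 0 0 0 0.6" --pt "15 0 0 0 0 0 0.6" --pt "9 0 0 0 0 0 0.6" --pt "2 0 0 0 0 0 0.6" --pt "1 0 0 0 0 0 0.6" --pt "1 0 0 0 0 0 0.6" --pt "1 0 0 0 0 0 0.6" --pt "0 0 0 0 0 0 0.6" --pt "0 0 0 0 0 0 0.6"

```text
clock: 14.28
eef_pos: [0.6134, 0.0847, 0.0104]
tool_rot: [0.684, 0.182, -0.683, 0.182]
ft_force: [-0.2, 0.5, -0.5]
grip_width: 0.0346
```

Request:
play_rows --pt "1 0 0 0 0 0 0.6" --pt "1 0 0 0 0 0 0.6" --pt "0.5 0 0 0 0 0 0.6" --pt "0 0 0 0 0 0 0.6"

```text
clock: 14.62
eef_pos: [0.613, 0.0846, 0.0076]
tool_rot: [0.684, 0.182, -0.683, 0.182]
ft_force: [-1.2, -0.3, 4.8]
grip_width: 0.0343
```

Request:
play_rows --pt "0 0 0 0 0 0 0.2" --pt "0 0 0 0 0 0 0" --pt "0 0 0 0 0 0 -0.2" --pt "0 0 0 0 0 0 -0.3" --pt "0 0 0 0 0 0 -0.3" --pt "0 0 0 0 0 0 -0.3" --pt "-5 0 0 0 0 0 -0.3" --pt "-20 0 0 0 0 0 -0.3" --pt "-35 0 0 0 0 0 -0.3" --pt "-40 0 0 0 0 0 -0.3" --pt "-25 0 0 0 0 0 -0.45" --pt "0 0 0 0 0 0 -0.45"

```text
clock: 15.62
eef_pos: [0.6171, 0.0852, 0.1398]
tool_rot: [0.688, 0.181, -0.679, 0.183]
ft_force: [1.2, 0.3, 0.5]
grip_width: 0.0622
```

```bash
python3 go.py .3755 -.279 .12 -79.3;python3 go.py .3755 -.279 .12 -60
```

```text
TCP [0.6171 0.0852 0.1398] jaw -60.2 q [ 0.14  0.52  0.18  1.22 -0.    2.76] w 0.0622 F [1.2 0.3 0.5] t 15.62
turn [ 0.334 -0.013 -0.003] then shift mm [ 19.8 313.  305. ] shift as now [ 15.9 195.6 391. ] q6~ 2.32
turn [-2.807  0.004 -0.019] then shift mm [  19.8 -313.  -305. ] shift as now [ 15.9 195.6 391. ] q6~ -0.83
TCP [0.6171 0.0852 0.1398] jaw -60.2 q [ 0.14  0.52  0.18  1.22 -0.    2.76] w 0.0622 F [1.2 0.3 0.5] t 15.62
turn [-0.003 -0.012 -0.005] then shift mm [ 19.8 194.6 391.3] shift as now [ 15.9 195.6 391. ] q6~ 1.98
turn [ 3.139 -0.008  0.019] then shift mm [  19.8 -194.6 -391.3] shift as now [ 15.9 195.6 391. ] q6~ 5.12
```

Request:
play_rows --pt "0 16.2 32.6 0 0 0 -0.45" --pt "0 16.2 32.6 0 0 0 -0.45" --pt "0 16.2 32.6 0 0 0 -0.45" --pt "0 16.2 32.6 0 0 0 -0.45" --pt "0 16.2 32.6 0 0 0 -0.45" --pt "0 16.2 32.6 0 0 0 -0.45" --pt "0 16.2 32.6 0 0 0 -0.45" --pt "0 16.2 32.6 0 0 0 -0.45" --pt "0 16.2 32.6 0 0 0 -0.45" --pt "0 16.2 32.6 0 0 0 -0.45" --pt "5 16.2 32.6 0 0 0 -0.45" --pt "10 16.2 32.6 0 0 0 -0.45" --pt "0 0 0 0.085 0 0 -0.45" --pt "0 0 0 0.085 0 0 -0.45" --pt "0 0 0 0.085 0 0 -0.45" --pt "0 0 0 0.079 0 0 -0.45" --pt "0 0 0 0 0 0 -0.45" --pt "0 0 0 0 0 0 -0.45"

```text
clock: 17.12
eef_pos: [0.3699, -0.2786, 0.1168]
tool_rot: [-0.704, -0.067, 0.704, -0.067]
ft_force: [0.4, 0.4, 0.1]
grip_width: 0.062
```

```bash
python3 go.py .3755 -.279 .003 -79.3; python3 -c "
from h import *
c=camera('top');save(c,'a3',(90,90,290,240),4)
c=camera('side');save(c,'a3s',(340,120,480,260),4)"
```

```text
TCP [ 0.3699 -0.2786  0.1168] jaw -79.2 q [-0.65  0.26 -0.29  1.03 -0.    2.31] w 0.062 F [0.4 0.4 0.1] t 17.12
turn [0.002 0.    0.   ] then shift mm [113.8   1.4  -5.4] shift as now [113.8   1.4  -5.4] q6~ 2.32
turn [-3.14 -0.    0.  ] then shift mm [113.8  -1.4   5.4] shift as now [113.8   1.4  -5.4] q6~ -0.83
```

View pics/a3.png

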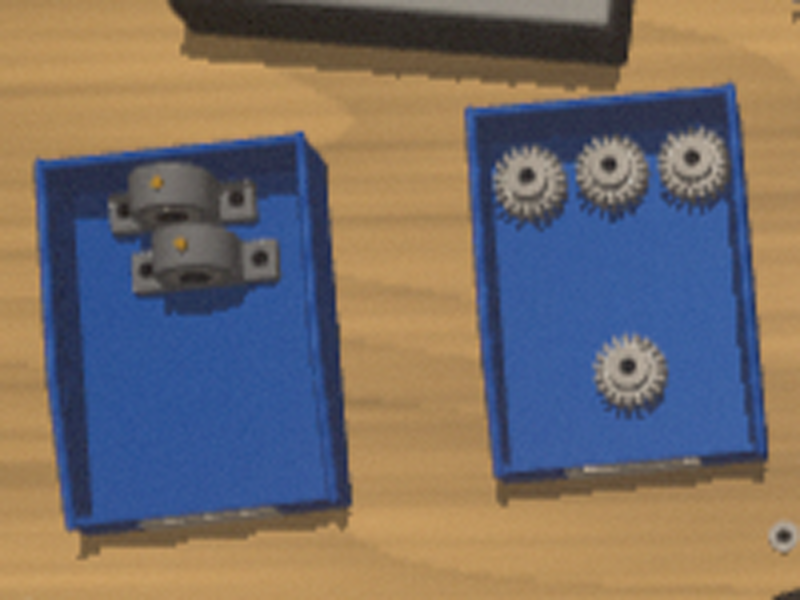

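View pics/a3s.png

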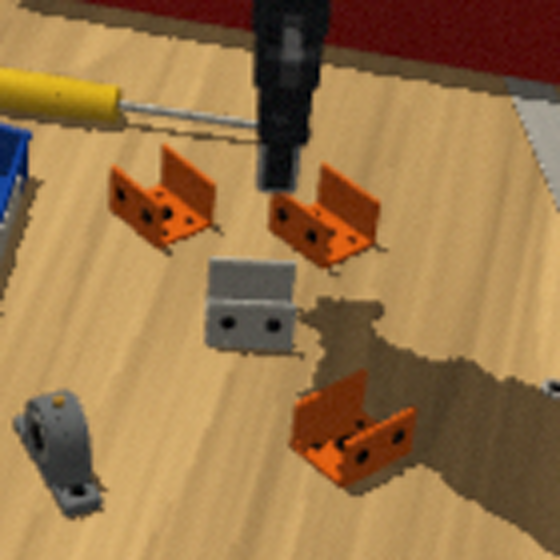

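The small gear stands hub up in the front half of its bin, at (630,370) in the crop. The grey channel is clear of the orange ones, so I go down to it.

Request:
play_rows --pt "25 1.4 -5.4 0 0 0 -0.45" --pt "30 0 0 0 0 0 -0.45" --pt "20 0 0 0 0 0 -0.45" --pt "15 0 0 0 0 0 -0.45" --pt "12 0 0 0 0 0 -0.45" --pt "8 0 0 0 0 0 -0.45" --pt "4 0 0 0 0 0 -0.45" --pt "0 0 0 0 0 0 -0.3" --pt "0 0 0 0 0 0 -0.2" --pt "0 0 0 0 0 0 -0.1" --pt "0 0 0 0 0 0 0.1" --pt "0 0 0 0 0 0 0.3" --pt "0 0 0 0 0 0 0.3" --pt "0 0 0 0 0 0 0.3" --pt "0 0 0 0 0 0 0.3"

```text
clock: 18.47
eef_pos: [0.3766, -0.2797, 0.0039]
tool_rot: [0.705, 0.065, -0.703, 0.067]
ft_force: [-0.8, 0.4, 5.9]
grip_width: 0.0409
```

```bash
python3 go.py .6161 -.1051 .13 -79.3; python3 go.py .6161 -.1051 .13 -94.3
```

```text
TCP [ 0.3766 -0.2797  0.0039] jaw -79.3 q [-0.64  0.41 -0.42  0.74  0.    2.32] w 0.0409 F [-0.8  0.4  5.9] t 18.47
turn [ 0.    -0.002 -0.002] then shift mm [-126.1 -127.1 -267.8] shift as now [-125.8 -126.9 -268. ] q6~ 2.79
turn [-3.142e+00  3.000e-03 -3.000e-03] then shift mm [-126.1  127.1  267.8] shift as now [-125.8 -126.9 -268. ] q6~ -0.36
TCP [ 0.3766 -0.2797  0.0039] jaw -79.3 q [-0.64  0.41 -0.42  0.74  0.    2.32] w 0.0409 F [-0.8  0.4  5.9] t 18.47
turn [ 0.262 -0.002 -0.002] then shift mm [-126.1 -192.1 -225.8] shift as now [-125.8 -126.9 -268. ] q6~ 3.05
turn [-2.88e+00  2.00e-03 -3.00e-03] then shift mm [-126.1  192.1  225.8] shift as now [-125.8 -126.9 -268. ] q6~ -0.09
```

Request:
play_rows --pt "-15 0 0 0 0 0 0.3" --pt "-30 0 0 0 0 0 0.3" --pt "-40 0 0 0 0 0 0.3" --pt "-41 0 0 0 0 0 0.3" --pt "0 -14.1 -29.8 0 0 0 0.3" --pt "0 -14.1 -29.8 0 0 0 0.3" --pt "0 -14.1 -29.8 0 0 0 0.3" --pt "0 -14.1 -29.8 0 0 0 0.3" --pt "0 -14.1 -29.8 0 0 0 0.3" --pt "0 -14.1 -29.8 0 0 0 0.3" --pt "0 -14.1 -29.8 0 0 0 0.3" --pt "0 -14.1 -29.8 0 0 0 0.3" --pt "0 -14.1 -29.8 0 0 0 0.3" --pt "0 0 0 0.09 0 0 0.3" --pt "0 0 0 0.09 0 0 0.3" --pt "0 0 0 0.082 0 0 0.3" --pt "0 0 0 0 0 0 0.3" --pt "0 0 0 0 0 0 0.3"

```text
clock: 19.97
eef_pos: [0.6153, -0.1044, 0.1283]
tool_rot: [-0.706, 0.026, 0.707, 0.026]
ft_force: [-0.2, 0.5, -0.4]
grip_width: 0.0413
```

```bash
python3 go.py .6161 -.1051 .007 -94.3; python3 -c "
from h import *
c=camera('top');save(c,'a4',(290,100,390,220),5)"
```

```text
TCP [ 0.6153 -0.1044  0.1283] jaw -94.2 q [-0.17  0.54  0.19  1.21 -0.    3.05] w 0.0413 F [-0.2  0.5 -0.4] t 19.97
turn [0.002 0.001 0.   ] then shift mm [121.3   0.6  -0.9] shift as now [121.3   0.6  -1. ] q6~ 3.05
turn [-3.14e+00 -0.00e+00  2.00e-03] then shift mm [121.3  -0.6   0.9] shift as now [121.3   0.6  -1. ] q6~ -0.09
```

View pics/a4.png

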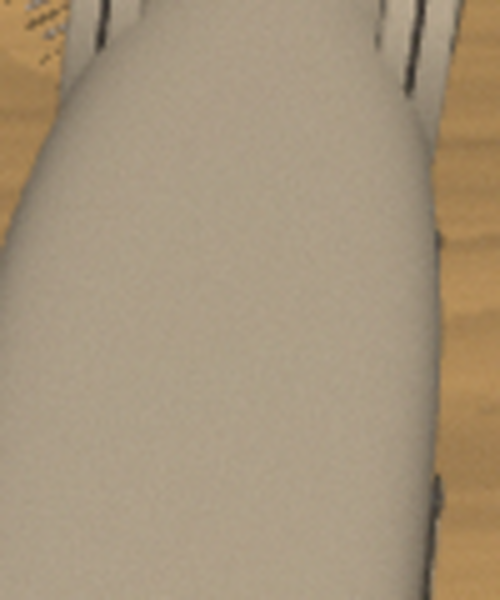

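The arm hides the bin here, so this picture tells me nothing. The measured pose is on target, so I lower the part.

Request:
play_rows --pt "30 0.6 -0.9 0 0 0 0.3" --pt "30 0 0 0 0 0 0.3" --pt "30 0 0 0 0 0 0.3" --pt "15 0 0 0 0 0 0.3" --pt "9 0 0 0 0 0 0.3" --pt "2 0 0 0 0 0 0.3" --pt "1 0 0 0 0 0 0.3" --pt "1 0 0 0 0 0 0.3" --pt "1 0 0 0 0 0 0.3" --pt "0 0 0 0 0 0 0.3" --pt "0 0 0 0 0 0 0.3"

```text
clock: 20.93
eef_pos: [0.6172, -0.1053, 0.0109]
tool_rot: [0.707, -0.027, -0.706, -0.026]
ft_force: [0.0, -0.4, -1.8]
grip_width: 0.0412
```

Request:
play_rows --pt "1 0 0 0 0 0 0.3" --pt "1 0 0 0 0 0 0.3" --pt "0.5 0 0 0 0 0 0.3" --pt "0 0 0 0 0 0 0.3" --pt "0 0 0 0 0 0 0.3"

```text
clock: 21.35
eef_pos: [0.6164, -0.1052, 0.0072]
tool_rot: [-0.707, 0.027, 0.707, 0.027]
ft_force: [-0.0, 0.6, -0.6]
grip_width: 0.0408
```

Request:
play_rows --pt "0.7 0 0 0 0 0 0.3" --pt "0 0 0 0 0 0 0.3" --pt "0 0 0 0 0 0 0.3"

```text
clock: 21.6
eef_pos: [0.6165, -0.1052, 0.007]
tool_rot: [0.707, -0.027, -0.707, -0.027]
ft_force: [-2.5, 0.2, 2.1]
grip_width: 0.0413
```

Contact. Release to about 58 mm and lift.

Request:
play_rows --pt "0 0 0 0 0 0 0" --pt "0 0 0 0 0 0 -0.15" --pt "0 0 0 0 0 0 -0.3" --pt "0 0 0 0 0 0 -0.4" --pt "0 0 0 0 0 0 -0.4" --pt "0 0 0 0 0 0 -0.4" --pt "-5 0 0 0 0 0 -0.4" --pt "-20 0 0 0 0 0 -0.4" --pt "-35 0 0 0 0 0 -0.4" --pt "-40 0 0 0 0 0 -0.4" --pt "-25 0 0 0 0 0 -0.4" --pt "0 0 0 0 0 0 -0.4"

```text
clock: 22.6
eef_pos: [0.6209, -0.106, 0.1397]
tool_rot: [0.711, -0.027, -0.702, -0.026]
ft_force: [1.3, -0.1, 0.9]
grip_width: 0.0601
```

```bash
python3 go.py .4508 -.131 .12 36
```

```text
TCP [ 0.6209 -0.106   0.1397] jaw -94.3 q [-0.17  0.54  0.2   1.22 -0.    3.05] w 0.0601 F [ 1.3 -0.1  0.9] t 22.6
turn [-2.274 -0.006 -0.016] then shift mm [  19.7 -152.3  -79.7] shift as now [ 17.5  37.7 168. ] q6~ 0.66
turn [ 0.867 -0.013  0.005] then shift mm [ 19.7 152.3  79.7] shift as now [ 17.5  37.7 168. ] q6~ 3.8
```

Request:
play_rows --pt "0 7.6 33.6 0 0 0 -0.4" --pt "0 7.6 33.6 0 0 0 -0.4" --pt "0 7.6 33.6 0 0 0 -0.4" --pt "0 7.6 33.6 0 0 0 -0.4" --pt "0 7.6 33.6 0 0 0 -0.4" --pt "0 0 0 -0.12 0 0 -0.4" --pt "0 0 0 -0.12 0 0 -0.4" --pt "0 0 0 -0.12 0 0 -0.4" --pt "0 0 0 -0.12 0 0 -0.4" --pt "0 0 0 -0.12 0 0 -0.4" --pt "0 0 0 -0.12 0 0 -0.4" --pt "0 0 0 -0.12 0 0 -0.4" --pt "0 0 0 -0.12 0 0 -0.4" --pt "0 0 0 -0.12 0 0 -0.4" --pt "0 0 0 -0.12 0 0 -0.4" --pt "0 0 0 -0.12 0 0 -0.4" --pt "0 0 0 -0.12 0 0 -0.4" --pt "0 0 0 -0.12 0 0 -0.4" --pt "0 0 0 -0.12 0 0 -0.4" --pt "0 0 0 -0.12 0 0 -0.4"

```text
clock: 24.27
eef_pos: [0.4459, -0.1304, 0.1316]
tool_rot: [0.458, 0.538, -0.458, 0.538]
ft_force: [-0.1, 0.0, 0.5]
grip_width: 0.06
```

Request:
play_rows --pt "0 0 0 -0.12 0 0 -0.4" --pt "0 0 0 -0.12 0 0 -0.4" --pt "0 0 0 -0.12 0 0 -0.4" --pt "0 0 0 -0.11 0 0 -0.4" --pt "0 0 0 0 0 0 -0.4" --pt "0 0 0 0 0 0 -0.4"

```text
clock: 24.77
eef_pos: [0.446, -0.1304, 0.1316]
tool_rot: [0.323, 0.629, -0.323, 0.629]
ft_force: [0.3, 0.3, 0.5]
grip_width: 0.0601
```

```bash
python3 go.py .4508 -.131 .007 36; python3 -c "
from h import *
c=camera('side');save(c,'a5',(190,170,420,270),3.4)"
```

```text
TCP [ 0.446  -0.1304  0.1316] jaw 35.6 q [-0.28  0.24 -0.26  1.06  0.    0.67] w 0.0601 F [0.3 0.3 0.5] t 24.77
turn [-0.007 -0.     0.   ] then shift mm [124.6   3.6   3.3] shift as now [124.6   3.6   3.3] q6~ 0.66
turn [3.135 0.    0.   ] then shift mm [124.6  -3.6  -3.3] shift as now [124.6   3.6   3.3] q6~ 3.8
```

View pics/a5.png

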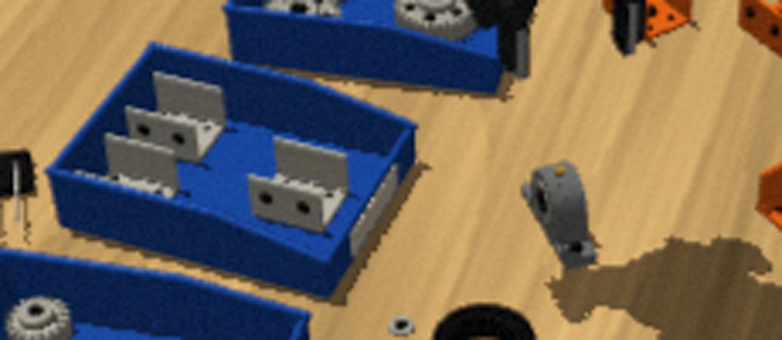

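The channel sits at (297,185), open side up and parallel to the two in stock. Now the bearing.

Request:
play_rows --pt "30 3.6 3.3 0 0 0 -0.4" --pt "30 0 0 0 0 0 -0.4" --pt "25 0 0 0 0 0 -0.4" --pt "18 0 0 0 0 0 -0.4" --pt "11 0 0 0 0 0 -0.4" --pt "7 0 0 0 0 0 -0.4" --pt "4 0 0 0 0 0 -0.4" --pt "0 0 0 0 0 0 -0.1" --pt "0 0 0 0 0 0 0.1" --pt "0 0 0 0 0 0 0.25" --pt "0 0 0 0 0 0 0.35" --pt "0 0 0 0 0 0 0.45" --pt "0 0 0 0 0 0 0.6" --pt "0 0 0 0 0 0 0.8" --pt "0 0 0 0 0 0 0.8" --pt "0 0 0 0 0 0 0.8" --pt "0 0 0 0 0 0 0.8"

```text
clock: 26.23
eef_pos: [0.4517, -0.1313, 0.0074]
tool_rot: [0.322, 0.629, -0.322, 0.63]
ft_force: [-1.1, -0.0, 6.4]
grip_width: 0.0216
```

```bash
python3 go.py .5897 .307 .15 5.1; python3 -c "
from h import *
c=camera('side');save(c,'a6',(290,170,430,270),5)"
```

```text
TCP [ 0.4517 -0.1313  0.0074] jaw 35.7 q [-0.28  0.41 -0.41  0.75 -0.    0.66] w 0.0216 F [-1.1 -0.   6.4] t 26.23
turn [ 0.535  0.001 -0.001] then shift mm [-142.6  176.4 -424.3] shift as now [-142.6  368.2 -274.9] q6~ 1.96
turn [-2.607e+00  2.000e-03  2.000e-03] then shift mm [-142.6 -176.4  424.3] shift as now [-142.6  368.2 -274.9] q6~ -1.18
```

View pics/a6.png

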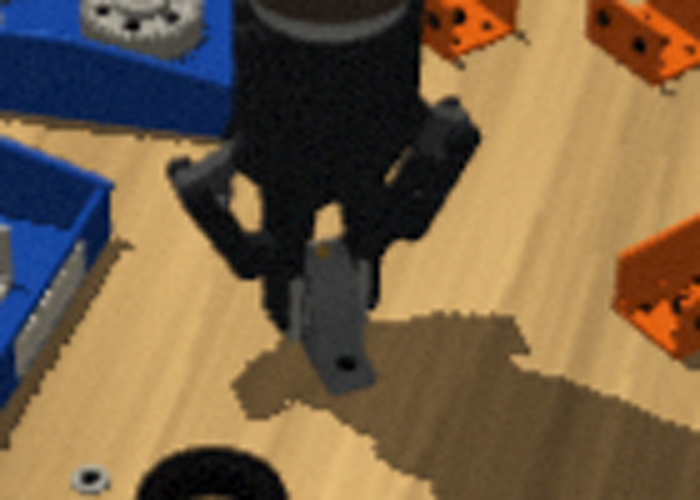

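The bearing is held squarely between the pads, with the opening at 21.6 mm. Lift and carry.

Request:
play_rows --pt "-12 0 0 0 0 0 0.8" --pt "-30 0 0 0 0 0 0.8" --pt "-35 0 0 0 0 0 0.8" --pt "-35 0 0 0 0 0 0.8" --pt "-30 0 0 0 0 0 0.8" --pt "0 28.3 -21.1 0 0 0 0.8" --pt "0 28.3 -21.1 0 0 0 0.8" --pt "0 28.3 -21.1 0 0 0 0.8" --pt "0 28.3 -21.1 0 0 0 0.8" --pt "0 28.3 -21.1 0 0 0 0.8" --pt "0 28.3 -21.1 0 0 0 0.8" --pt "0 28.3 -21.1 0 0 0 0.8" --pt "0 28.3 -21.1 0 0 0 0.8" --pt "0 28.3 -21.1 0 0 0 0.8" --pt "0 28.3 -21.1 0 0 0 0.8" --pt "0 28.3 -21.1 0 0 0 0.8" --pt "0 28.3 -21.1 0 0 0 0.8" --pt "0 28.3 -21.1 0 0 0 0.8" --pt "0 0 0 0 0 0 0.8"

```text
clock: 27.87
eef_pos: [0.5894, 0.3131, 0.1459]
tool_rot: [0.321, 0.631, -0.32, 0.63]
ft_force: [-0.3, -0.1, -3.4]
grip_width: 0.021
```

Request:
play_rows --pt "0 0 0 0.09 0 0 0.8" --pt "0 0 0 0.09 0 0 0.8" --pt "0 0 0 0.09 0 0 0.8" --pt "0 0 0 0.09 0 0 0.8" --pt "0 0 0 0.09 0 0 0.8" --pt "0 0 0 0.085 0 0 0.8" --pt "0 0 0 0 0 0 0.8" --pt "0 0 0 0 0 0 0.8"

```text
clock: 28.53
eef_pos: [0.5887, 0.3061, 0.1475]
tool_rot: [0.476, 0.523, -0.477, 0.522]
ft_force: [-0.2, 0.4, -2.7]
grip_width: 0.0217
```

```bash
python3 go.py .5897 .307 .0104 5.1; python3 -c "
from h import *
c=camera('side');save(c,'a7',(90,270,290,440),4)"
```

```text
TCP [0.5887 0.3061 0.1475] jaw 5.2 q [0.48 0.61 0.36 1.32 0.   1.96] w 0.0217 F [-0.2  0.4 -2.7] t 28.53
turn [0.002 0.001 0.002] then shift mm [137.1   1.1  -0.8] shift as now [137.1   1.4  -0.9] q6~ 1.96
turn [-3.14e+00 -3.00e-03  1.00e-03] then shift mm [137.1  -1.1   0.8] shift as now [137.1   1.4  -0.9] q6~ -1.18
```

View pics/a7.png

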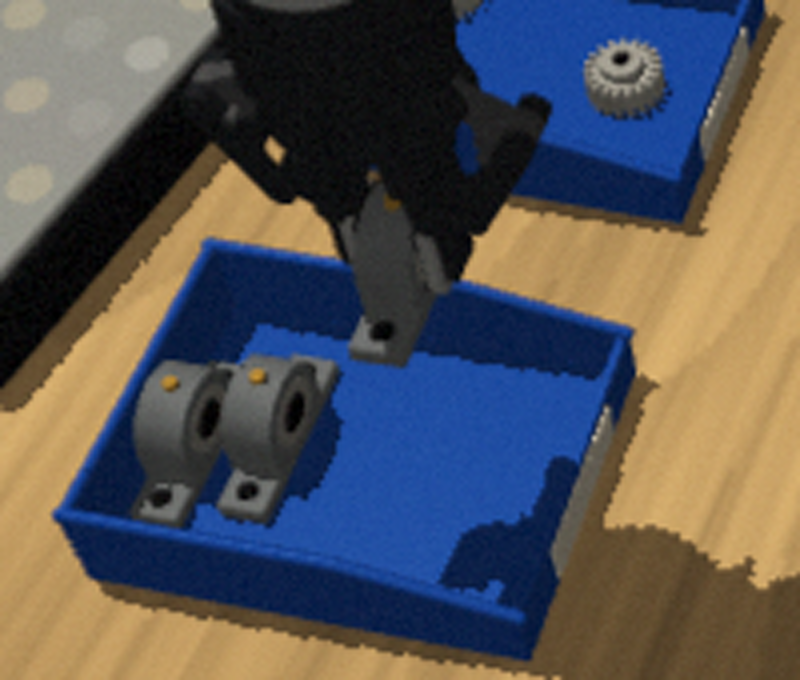

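The bearing hangs upright and parallel to the two in stock, over the empty half of its bin. Lower it.

Request:
play_rows --pt "30 1 -0.8 0 0 0 0.8" --pt "30 0 0 0 0 0 0.8" --pt "30 0 0 0 0 0 0.8" --pt "20 0 0 0 0 0 0.8" --pt "12 0 0 0 0 0 0.8" --pt "6 0 0 0 0 0 0.8" --pt "3 0 0 0 0 0 0.8" --pt "1 0 0 0 0 0 0.8" --pt "1 0 0 0 0 0 0.8" --pt "0 0 0 0 0 0 0.8" --pt "0 0 0 0 0 0 0.8"

```text
clock: 29.5
eef_pos: [0.5911, 0.3079, 0.0171]
tool_rot: [0.478, 0.521, -0.476, 0.522]
ft_force: [0.2, 0.4, -2.6]
grip_width: 0.0213
```

Request:
play_rows --pt "1 0 0 0 0 0 0.8" --pt "1 0 0 0 0 0 0.8" --pt "1 0 0 0 0 0 0.8" --pt "0 0 0 0 0 0 0.8" --pt "0 0 0 0 0 0 0.8"

```text
clock: 29.92
eef_pos: [0.59, 0.3073, 0.0125]
tool_rot: [0.477, 0.522, -0.477, 0.522]
ft_force: [0.3, -0.3, -2.6]
grip_width: 0.0211
```

Request:
play_rows --pt "0.7 0 0 0 0 0 0.8" --pt "0.7 0 0 0 0 0 0.8" --pt "0.6 0 0 0 0 0 0.8" --pt "0 0 0 0 0 0 0.8" --pt "0 0 0 0 0 0 0.8"

```text
clock: 30.33
eef_pos: [0.5902, 0.3074, 0.0106]
tool_rot: [0.477, 0.522, -0.477, 0.522]
ft_force: [0.6, 0.5, -2.5]
grip_width: 0.0208
```

Request:
play_rows --pt "0.5 0 0 0 0 0 0.8" --pt "0.3 0 0 0 0 0 0.8" --pt "0 0 0 0 0 0 0.8" --pt "0 0 0 0 0 0 0.8"

```text
clock: 30.67
eef_pos: [0.5902, 0.3074, 0.0105]
tool_rot: [0.477, 0.522, -0.477, 0.522]
ft_force: [-3.0, -0.6, 4.2]
grip_width: 0.0215
```

Request:
play_rows --pt "0 0 0 0 0 0 0.45" --pt "0 0 0 0 0 0 0.3" --pt "0 0 0 0 0 0 0.2" --pt "0 0 0 0 0 0 0.1" --pt "0 0 0 0 0 0 0.0" --pt "0 0 0 0 0 0 0" --pt "0 0 0 0 0 0 0" --pt "-5 0 0 0 0 0 0" --pt "-15 0 0 0 0 0 0" --pt "-30 0 0 0 0 0 0" --pt "-40 0 0 0 0 0 0" --pt "-40 0 0 0 0 0 0" --pt "-20 0 0 0 0 0 0" --pt "0 -35 0 0 0 0 0" --pt "0 -40 0 0 0 0 0" --pt "0 -40 0 0 0 0 0" --pt "0 -40 0 0 0 0 0" --pt "0 -40 0 0 0 0 0" --pt "0 0 0 0 0 0 0" --pt "0 0 0 0 0 0 0"

```text
clock: 32.33
eef_pos: [0.3935, 0.2894, 0.1603]
tool_rot: [0.476, 0.522, -0.477, 0.522]
ft_force: [0.9, 0.5, -0.0]
grip_width: 0.0427
```

```bash
python3 -c "
from h import *
c=camera('side');save(c,'f1')
t=camera('top');save(t,'f2',(80,90,500,300),1.9)
for n in ['large_gear_center','small_gear_center','channel_center','pillow_block_center','tape_roll_center','screwdriver_grip']:
  for k in (t,c): print(n,[(np.round(r['centre'],3).tolist(),round(r['confidence'],2)) for r in pinpoint(n,k)[:3]])
P=cloud(c)
from m import rect
for n,b in dict(ch=(.6161,-.1051,.042),pb=(.59,.307,.048)).items():
  m=(np.hypot(P[...,0]-b[0],P[...,1]-b[1])<b[2])&(P[...,2]>.012)&(P[...,2]<.07);hs=cv2.cvtColor(c['frame'],cv2.COLOR_RGB2HSV);m&=hs[...,1]<90
  print(n,rect(P[m]),np.percentile(P[m][:,2],97))
"
```

```text
large_gear_center [([0.59, -0.318, 0.017], 0.69)]
large_gear_center []
small_gear_center [([0.61, 0.085, 0.014], 0.6)]
small_gear_center [([0.614, 0.084, 0.012], 0.79)]
channel_center [([0.344, -0.374, 0.016], 0.87), ([0.3, -0.192, 0.017], 0.81), ([0.446, -0.368, 0.018], 0.62)]
channel_center [([0.452, -0.368, 0.014], 0.96), ([0.353, -0.373, 0.016], 0.92), ([0.302, -0.187, 0.011], 0.77)]
pillow_block_center [([0.588, 0.308, 0.027], 0.93)]
pillow_block_center [([0.589, 0.304, 0.027], 0.92)]
tape_roll_center [([0.461, -0.003, 0.004], 0.55)]
tape_roll_center []
screwdriver_grip [([0.539, -0.46, 0.012], 0.71)]
screwdriver_grip [([0.539, -0.456, 0.01], 0.45)]
ch (array([626.8, -96.5]), array([65.3, 35. ]), -50.9) 0.0369927301312122
pb (array([588.5, 306.8]), array([77.5, 23.4]), -87.4) 0.05119766976678091
```

View pics/f1.png

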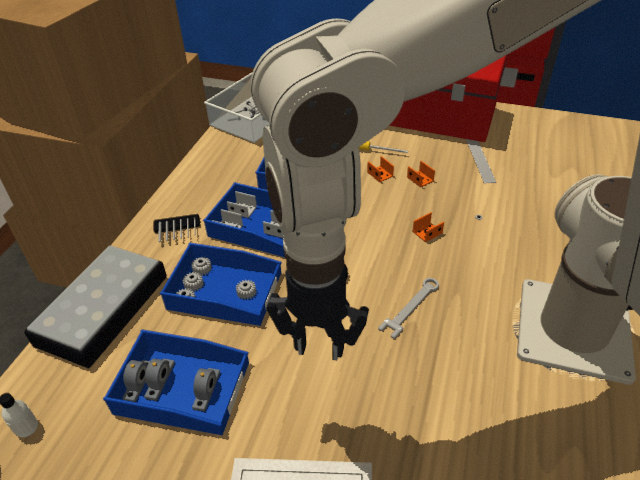

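View pics/f2.png

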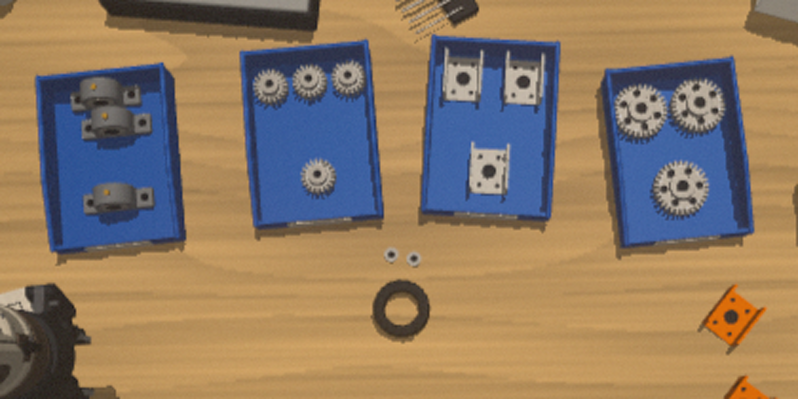

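All four parts sit in the front halves of the right bins, upright and lined up. The tape roll and the screwdriver have not moved, and the robot is clear of everything.

```bash
python3 -c "
from workcell import *
print(job_done())"
```

```text
the job is handed in; nothing more can be done
None
```

All four loose parts (large gear, small gear, grey channel and bearing, in that order) are now in the bins that hold their own kind. Each was lowered until I felt contact, then released. I handed the job in after about 32 s of robot time.

- **Last pictures:** all four parts lie on the floor of the front half of their bins, the same way up as the stock. The channel and the bearing are parallel to the parts behind them. The tape roll, the screwdriver and the three orange look-alike brackets are where they were, within measuring error.
- **Checks that disagreed or failed:**
  - **Bearing angle:** it measured -87.4° against the -85° I aimed for, which is within the noise of that measurement.
  - **Channel angle:** the last numeric check was spoiled because the arm partly blocked the side view, so I judged its alignment from the pictures. The detector's top three channel hits were all orange look-alikes.
  - **Side camera:** at the end it did not detect the large gear or the tape roll, because the arm was in the way. The top camera saw both.

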